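# Open the latched gate of the pet run on the porch ledge

## Robot

A 6-joint arm with a two-finger parallel gripper is mounted at the origin on the work surface. World frame = base frame: x ahead of the robot, y to its left, z up, the work surface at z = 0. Lengths are in m, angles in degrees, forces in N, time in s.
With the tool pointing down it reaches from about 0.25 to 0.725 m from the base axis. Payload 9.7 kg.
Tool frame: the origin (TCP) lies midway between the tips of the shut fingers; the grasp point (between the pads) lies 19 mm behind it; z points along the fingers, y is the line along which they close (so a half turn about z gives the same grasp; the last joint's range is limited). The gripper opens to 85 mm and grips with 20 to 120 N. Pads are 22 mm wide; open, the fingers measure 114 mm over their backs; the gripper's body (76 mm by 85 mm) begins 54 mm behind the grasp point. The pads swing forward as they close: fully open they stand 13 mm farther back than shut.
Start: joints at [-77.235, 4.979, 10.078, 95.1, 0, 90], TCP at [0.122, -0.536, 0.231] pointing down, gripper open.
Joint ranges: [-179.16, 179.16], [-48.56, 103.87], [-65.8, 70.77], [-126.05, 130.52], [-82.76, 87.17], [-180, 180]. Speed limits (degrees/s): [127.2, 127.2, 147.25, 180, 180, 180].

## Interface

Orientations are given as [roll, pitch, yaw] about the fixed x, y, z axes, in that order (R = Rz(yaw) Ry(pitch) Rx(roll)).
In Python, from workcell import bot gives the robot as it stands.
- The arm moves only by the shell command python3 -m crank 'ROWS' [FORCE]. ROWS is JSON, a list of rows, each an object with "gripper": the finger opening in mm, from 0 to 85.4; "travel": the shift along the tool's x, y, z in mm, a list of three; "twist": the turn, a rotation vector about the tool's x, y, z in rad, a list of three. In form: [{"gripper": gripper, "travel": [tx, ty, tz], "twist": [rx, ry, rz]}, ...]. A call has 1 to 12 rows; each row shifts and turns the commanded pose from where the row before left it, along the tool's axes as they then stand; what a row does not reach is not made up. A row lasts 1/8 s, in which the tool goes at most 62.5 mm and 10.7 degrees, less where a joint would pass 70% of its speed; a pose out of reach is approached as far as the arm can. A call is refused whole if a number of a shift passes 62.5 or a number of a turn 0.188, either way. A call with a gripper value outside its range is refused whole. The fingers move at their own pace and stop on an object; FORCE is the grip in N (left out, the last holds). Time passes only in rows, so rows that do not move let the fingers close. It gives the time, the measured TCP pose, the force, the opening and the grip force at its end, in the units of the state.
- bot.get_obs(): the state, without advancing time (a new reading comes with each control period).
- bot.camera(name): name is "side" or "top"; returns the picture (400x640x3 uint8, red, green, blue); there is no depth.
- bot.calibration(name): a dict with "vfov" (degrees; the focal length in pixels is half the picture's height over the tangent of half this angle, whatever the lens; pixels are square), "cx", "cy" (the principal point, pixels), "camera_from_world" (4x4, takes a point from world to camera coordinates). Camera axes: x right, y down, z forward; pixel columns grow to the right and rows downward; lengths in m; the calibration is good to about 2 mm. A picture is of the moment at which its call begins. calibration takes no time and is no camera call.
- bot.job_done(): hands the job in; it is judged then, once.
The state is a dict: "time": time; "q": joint angles; "qd": joint speeds; "joint_efforts": joint torques, N m; "ee_pos": TCP position; "tcp_rot": TCP orientation; "wrist_force": force on the tool from outside, world axes, zero at the start; "torque": the same for the moment, N m; "opening": finger opening in m; "grasp_force": force on a finger pad.
Only numpy, scipy, OpenCV 4.12 (cv2) and the standard library are available. Lean on these libraries where they do the work, as an engineer would, in place of code of your own. Each camera call takes 0.05 s, during which the arm holds its last target. There are 200 camera calls.

## Task

Open the gate of the small-pet run: press its thumb lever down, only as hard as it takes, until you feel that the latch bar has risen clear of the catch, and keep the lever down while you push the gate inwards past the catch. Then swing the gate gently wide open, about square to the front of the run, let go of the lever and leave the gate standing open. Do not force the lever or push the gate while the bar is still caught, and leave the shuttle tube, key bowl, glasses case and torch as they stand.

Things in the scene. Friction and masses are not known exactly. Their poses are not given: they have to be found in the camera images.
- thumb_pad (a point): Crown of the domed black steel thumb pad (31 mm across) on the gate's front; at rest 183 mm above the ledge, 51 mm in front of the leaf's middle plane and 215 mm from the hinge axis. Pushing it down lifts the latch bar on the gate's inner face. Lever pivot: level line along the gate, 12 mm in front of the middle plane, 168 mm up. Under a few newtons its friction takes the gate along.
- thumb_lever (a joint): Thumb lever angle, rad: 0 at rest (pad standing up by 0.25 rad), grows as the pad goes down, limit 0.62; springs back to 0. The pad resists with 0.5 to 4 N until the bar jams under the catch's guard, then the force rises steeply; over 16 N bends the lever. How far down that is differs from gate to gate (see catch_post).
- gate (a joint): Gate hinge angle, rad: 0 shut, grows as the gate swings away from the robot into the run (counter-clockwise from above), stop at 1.6. Play with the bar in the catch about 0.015; the bar has passed the catch at 0.06. Hinge friction 0.12 N m, so it stays where it is left.
- hinge (a point): Point on the gate's upright hinge axis at ledge height, in the middle plane of the leaf, at its left end seen from the robot. x points straight into the run, square to the shut gate, y from latch end to hinge end; the shut leaf runs from here 280 mm to -y, its thumb lever at y = -215 mm.
- run: The run: an open pen of pale wood and wire, 205 mm high (posts 225 mm), fixed to the ledge. Origin on the ledge about below the thumb pad; x points into the run, y to the hinge end of the gate. The inside of the gate's swing is empty.
- catch_post: Wooden latch post, 40 x 45 x 225 mm, at the gate's free end; origin at its foot. On its inner face a steel catch, screwed on through slots at a height no pose tells (19 mm spread): the bar clears its 9 mm lip after 5 to 20 mm of pad travel and jams under its guard about 2 mm later. Over 12 N between bar and catch, up or against the lip, damages it.
- latch_set: Black steel thumb latch on the gate's front: plate, thumb lever, and D handle (10 mm bar, 30 mm off the face, 34 to 105 mm below the lever's pivot). Origin on the front face of the leaf at pivot height, 215 mm from the hinge axis; x points into the run while the gate is shut and turns with it.
- shuttle_tube: Yellow plastic shuttlecock tube standing upright, 70 mm across, 365 mm tall, front left of the gate. Origin at the centre of its underside. Leave alone.
- key_bowl: Stainless bowl, 116 mm across, 42 mm high, front right of the gate. Origin at the centre of its underside. Leave alone.
- glasses_case: Hard grey sunglasses case, 62 x 158 x 53 mm, lying in front of the hinge half of the gate. Origin at the centre of its underside. Leave alone.
- torch: Small red torch standing on its lens, 46 mm across, 120 mm tall, front right of the gate. Origin at the centre of its underside. Leave alone.
- top_rail (a point): On the front face of the gate's plain top rail (pale wood, 152 to 202 mm above the ledge), 150 mm from the hinge axis, 177 mm up; moves with the gate. A place to push: the rail is clear from 40 to 190 mm from the hinge. Leaf 280 mm wide, 18 mm thick, 0.7 kg.

How it is judged (in metres and radians):
On the way, in this order (a step that is already met when the one before it is completed fails the run):
1. the thumb lever is pressed down while the gate is still shut (value of joint thumb_lever above 0.12 rad and value of joint gate below 0.04 rad), for 0.2 s.
2. the gate is pushed in past the catch with the lever still held down (value of joint gate between 0.07 and 0.6 rad and value of joint thumb_lever above 0.12 rad), for 0.1 s.
3. the gate is swung wide open (1.25 rad or more) (value of joint gate above 1.25 rad), for 0.2 s.
At the end, for the whole second after the job is handed in: The gate stands still and wide open, at 1.25 rad (72 degrees) or more, the thumb lever is let go and back up (under 0.05 rad), and tube, bowl, case and torch are within 20 mm of where they stood (value of joint gate above 1.25 rad and velocity of joint gate between -0.05 and 0.05 rad/s and value of joint thumb_lever below 0.05 rad and distance of each of shuttle_tube, key_bowl, glasses_case, torch from where it was at the start of the episode below 0.02 m); the robot touches nothing.
It fails at once if more than 16 N on the thumb lever or handle (contact force between any of the fingers, the arm and latch_set above 16 N).
It fails at once if more than 12 N on the catch or its post (bar forced under the guard or against the lip) (contact force between catch_post and anything else above 12 N).
It fails at once if the gate is flung: faster than 1.2 rad/s (velocity of joint gate above 1.2 rad/s).
It fails at once if tube, bowl, case or torch shifted by more than 20 mm or tipped (distance of any of shuttle_tube, key_bowl, glasses_case, torch from where it was at the start of the episode above 0.02 m or angle between any of shuttle_tube, torch's own z axis and vertical above 0.3 rad).
It also fails if it takes over 54 s, if anything falls off the work surface, if the arm or the gripper's body presses on something with over 40 N, if the wrist force passes 120 N, or if a joint passes its speed limit or range.

## Working session

There is one attempt and no reset: what is moved stays moved. The work goes in short steps, Python scripts to look and compute and a shell command to move; the robot and the scene stay as the last step left them, time stands still between calls to the robot, and variables do not carry over. Pictures are saved under pics/ and viewed, at most 10 in all, crops included, and the job is handed in when it is done.

```bash
mkdir -p pics; ls; python3 - <<'E'
from workcell import bot
import cv2,numpy as np
o=bot.get_obs(); print(o)
for n in("side","top"):
    c=bot.calibration(n); print(n,c)
    cv2.imwrite(f"pics/{n}0.png",bot.camera(n)[:,:,::-1])
E
```

```text
pics
{'time': 0.0, 'q': array([-7.72335736e+01,  5.01123093e+00,  1.00327901e+01,  9.50996866e+01,
       -1.25721171e-03,  9.00008202e+01]), 'qd': array([ 0.0544954 , -0.02285864, -0.01062336,  0.00394018,  0.00764844,
        0.0652014 ]), 'joint_efforts': array([ 4.49500812e-04, -5.20383954e+01,  4.64807940e+01,  1.61785068e-02,
        1.93490723e-05,  8.82787901e-06]), 'ee_pos': array([ 0.12147817, -0.53617046,  0.23056692]), 'tcp_rot': array([-1.79921873e+02,  1.25832896e-03,  1.27656080e+01]), 'wrist_force': array([ 0.81000131, -0.04920203, -0.8404141 ]), 'torque': array([-0.00980119, -0.02336468,  0.00215863]), 'grasp_force': 0.0, 'opening': 0.08520831581453889}
side {'vfov': 57.887819988699924, 'cx': 322.2519362072417, 'cy': 198.29404508734103, 'camera_from_world': array([[-0.99978003,  0.01167569, -0.01742353,  0.44059472],
       [ 0.02034777,  0.74139673, -0.67075842,  0.09144111],
       [ 0.00508618, -0.6709654 , -0.74147121,  1.08902594],
       [ 0.        ,  0.        ,  0.        ,  1.        ]])}
top {'vfov': 49.38325088445094, 'cx': 321.7546859018797, 'cy': 202.2241887444799, 'camera_from_world': array([[ 0.02903209, -0.99940477,  0.01863429, -0.05224093],
       [-0.9930419 , -0.03096569, -0.11361736,  0.4301604 ],
       [ 0.11412676, -0.01520608, -0.99334982,  1.18603484],
       [ 0.        ,  0.        ,  0.        ,  1.        ]])}
```

View pics/side0.png

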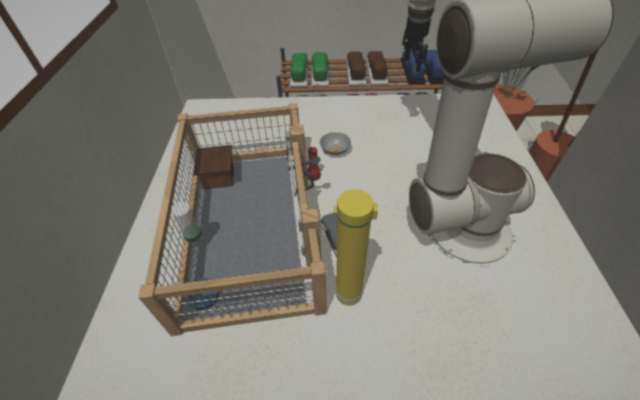

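View pics/top0.png

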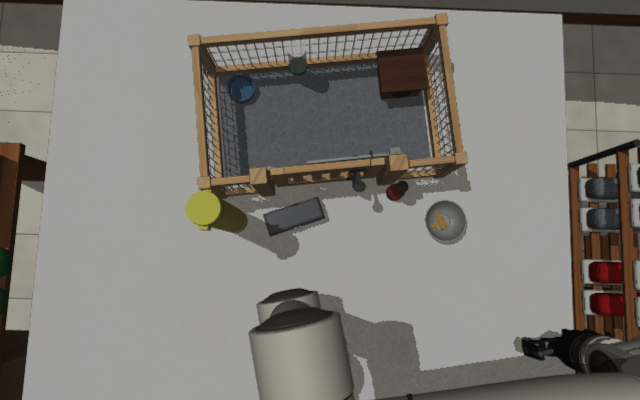

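The top view shows the gate between posts at (262,181) and (397,166), with the black lever near (358,180). The torch is at (397,190), the bowl at (445,220), the case at (293,216) and the tube top at (205,208). I'll zoom in next.

```bash
python3 - <<'E'
import cv2
a=cv2.imread("pics/top0.png")[140:240,240:420]
cv2.imwrite("pics/topz.png",cv2.resize(a,None,fx=4.4,fy=4.4,interpolation=cv2.INTER_CUBIC))
E
cat > h.py <<'E'
import numpy as np
from workcell import bot
def ray(n,u,v,z):
    c=bot.calibration(n);M=c["camera_from_world"];f=200/np.tan(np.radians(c["vfov"]/2))
    d=M[:3,:3].T@np.array([(u-c["cx"])/f,(v-c["cy"])/f,1]);o=-M[:3,:3].T@M[:3,3]
    return (o+d*(z-o[2])/d[2]).round(4)
def proj(n,p):
    c=bot.calibration(n);M=c["camera_from_world"];f=200/np.tan(np.radians(c["vfov"]/2))
    q=M[:3,:3]@p+M[:3,3];return np.array([c["cx"]+f*q[0]/q[2],c["cy"]+f*q[1]/q[2]]).round(1)
E
python3 - <<'E'
from h import *
print("pad",ray("top",358,182,.183)); print("posts",ray("top",262,175,.225),ray("top",398,160,.225))
print("corners",ray("top",205,183,.225),ray("top",460,158,.225),ray("top",195,40,.225),ray("top",442,20,.225))
E
```

```text
pad [ 0.4657 -0.1236  0.183 ]
posts [0.4681 0.1049 0.225 ] [ 0.5142 -0.2128  0.225 ]
corners [0.445 0.236 0.225] [ 0.5239 -0.3597  0.225 ] [0.7925 0.2807 0.225 ] [ 0.8672 -0.3178  0.225 ]
```

View pics/topz.png

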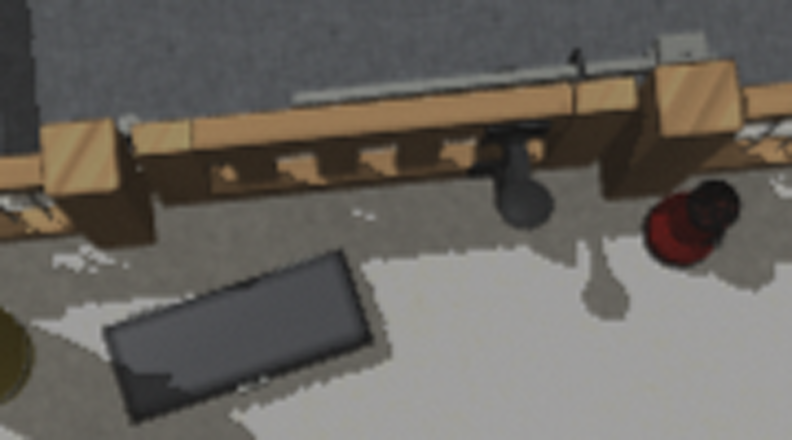

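The zoom shows the pad's ellipse centred at zoom (524,203), which is about (358.7,185.7) in the full picture. The leaf's top runs from zoom (133,137) to (636,92), and the torch is to the right of the pad, clear of the lever.

```bash
python3 - <<'E'
from h import *
Z=lambda x,y:(240+(x+.5)/4.4-.5,140+(y+.5)/4.4-.5)
pad=ray("top",*Z(524,202),.180);L=ray("top",*Z(133,137),.202);R=ray("top",*Z(636,92),.202)
print("pad",pad,L,R,np.linalg.norm(L-R))
d=(L-R)[:2];a=np.arctan2(-d[0],d[1]);print("yaw",np.degrees(a))
a=np.radians((np.degrees(a)+7.5+8.3)/3)
X=np.array([np.cos(a),np.sin(a)]);Y=np.array([-X[1],X[0]])
for n,p in(("h from L",L[:2]),("h from R",R[:2]+.28*Y),("h from pad",pad[:2]+.051*X+.215*Y)):print(n,p)
print("case",ray("top",293,216,.053),"torch",ray("top",402,185,.12),"tube",ray("top",205,207,.365))
o=bot.get_obs();yt=np.radians(o["tcp_rot"][2]);x=np.array([np.cos(yt),np.sin(yt)]);y=np.array([x[1],-x[0]])
D=pad[:2]-o["ee_pos"][:2];print("travel",D@x,D@y,"yaw",np.degrees(a),X,Y)
E
```

```text
pad [ 0.4575 -0.1258  0.18  ] [0.483  0.0896 0.202 ] [ 0.5169 -0.1838  0.202 ] 0.27549368413813047
yaw 7.068264886245279
h from L [0.483  0.0896]
h from R [0.47975799 0.09372562]
h from pad [0.47952955 0.09406518]
case [0.3884 0.0379 0.053 ] torch [ 0.4719 -0.2439  0.12  ] tube [0.3757 0.1973 0.365 ]
travel 0.4183984054793628 -0.3260379281377587 yaw 7.62275496208176 [0.99116294 0.13265004] [-0.13265004  0.99116294]
```

```bash
python3 -m crank '[{"gripper":0,"travel":[35,-27,-3],"twist":[0,0,0]},{"gripper":0,"travel":[35,-27,-3],"twist":[0,0,0]},{"gripper":0,"travel":[35,-27,-3],"twist":[0,0,0]},{"gripper":0,"travel":[35,-27,-3],"twist":[0,0,0]},{"gripper":0,"travel":[35,-27,-3],"twist":[0,0,0]},{"gripper":0,"travel":[35,-27,-3],"twist":[0,0,0]},{"gripper":0,"travel":[35,-27,-3],"twist":[0,0,0]},{"gripper":0,"travel":[35,-27,0],"twist":[0,0,0]},{"gripper":0,"travel":[35,-27,0],"twist":[0,0,0]},{"gripper":0,"travel":[35,-27,0],"twist":[0,0,0]},{"gripper":0,"travel":[35,-27,0],"twist":[0,0,0]},{"gripper":0,"travel":[33,-29,0],"twist":[0,0,0]}]' 60; python3 -m crank '[{"gripper":0,"travel":[0,0,0],"twist":[0,0,0.045]},{"gripper":0,"travel":[0,0,0],"twist":[0,0,0.045]},{"gripper":0,"travel":[0,0,0],"twist":[0,0,0]},{"gripper":0,"travel":[0,0,0],"twist":[0,0,0]}]'
```

```text
time: 1.6
ee_pos: [0.4579, -0.1248, 0.2519]
tcp_rot: [-180.0, 0.0, 12.8]
wrist_force: [-0.7, -0.5, -0.2]
opening: 0.0003
grasp_force: 0.0
time: 2.1
ee_pos: [0.4571, -0.1262, 0.2521]
tcp_rot: [-180.0, 0.0, 7.7]
wrist_force: [-0.1, 0.2, -0.5]
opening: 0.0
grasp_force: 0.0
```

```bash
cat > guard.py <<'E'
import sys
from workcell import bot
o=bot.get_obs();f=o["wrist_force"];print("%.1f z=%.4f"%(o["time"],o["ee_pos"][2]),f.round(1))
sys.exit(f[2]>float(sys.argv[1]) or abs(f[0])>4 or abs(f[1])>4)
E
python3 -m crank '[{"gripper":0,"travel":[0,0,20],"twist":[0,0,0]},{"gripper":0,"travel":[0,0,20],"twist":[0,0,0]},{"gripper":0,"travel":[0,0,15],"twist":[0,0,0]},{"gripper":0,"travel":[0,0,7],"twist":[0,0,0]},{"gripper":0,"travel":[0,0,0],"twist":[0,0,0]}]' >/dev/null
g="python3 guard.py 4"
s(){ "$@" >/dev/null; }
$g && s python3 -m crank '[{"gripper":0,"travel":[0,0,2],"twist":[0,0,0]},{"gripper":0,"travel":[0,0,0],"twist":[0,0,0]}]' && $g && s python3 -m crank '[{"gripper":0,"travel":[0,0,2],"twist":[0,0,0]},{"gripper":0,"travel":[0,0,0],"twist":[0,0,0]}]' && $g && s python3 -m crank '[{"gripper":0,"travel":[0,0,2],"twist":[0,0,0]},{"gripper":0,"travel":[0,0,0],"twist":[0,0,0]}]' && $g && s python3 -m crank '[{"gripper":0,"travel":[0,0,1],"twist":[0,0,0]},{"gripper":0,"travel":[0,0,0],"twist":[0,0,0]}]' && $g && s python3 -m crank '[{"gripper":0,"travel":[0,0,1],"twist":[0,0,0]},{"gripper":0,"travel":[0,0,0],"twist":[0,0,0]}]' && $g && s python3 -m crank '[{"gripper":0,"travel":[0,0,1],"twist":[0,0,0]},{"gripper":0,"travel":[0,0,0],"twist":[0,0,0]}]' && $g
python3 -c "
from workcell import bot;import cv2
cv2.imwrite('pics/s1.png',cv2.resize(bot.camera('side')[130:290,230:400,::-1],None,fx=3.5,fy=3.5))"
```

```text
2.7 z=0.1902 [ 0.2 -0.   0.6]False
```

View pics/s1.png

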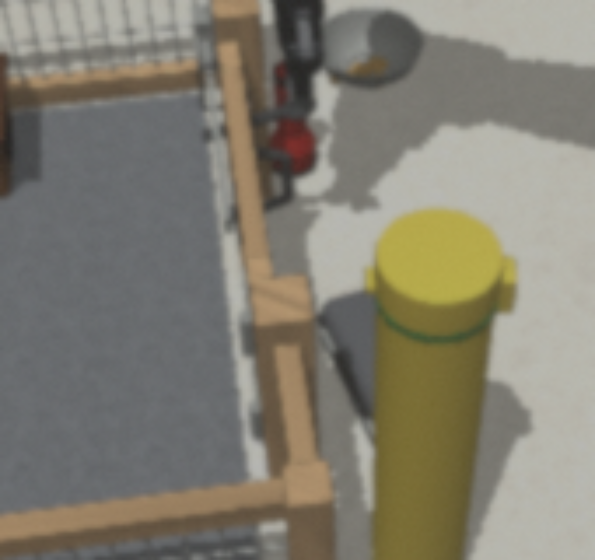

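The side crop shows the closed fingers just above the lever pad at zoom (300,100), with the D handle below and the tube clear. The guard's exit code needs fixing before I go on.

```bash
sed -i 's/sys.exit(\(.*\))$/sys.exit(int(\1))/' guard.py
g="python3 guard.py 4"
s(){ "$@" >/dev/null; }
$g && s python3 -m crank '[{"gripper":0,"travel":[0,0,2],"twist":[0,0,0]},{"gripper":0,"travel":[0,0,0],"twist":[0,0,0]}]' && $g && s python3 -m crank '[{"gripper":0,"travel":[0,0,2],"twist":[0,0,0]},{"gripper":0,"travel":[0,0,0],"twist":[0,0,0]}]' && $g && s python3 -m crank '[{"gripper":0,"travel":[0,0,2],"twist":[0,0,0]},{"gripper":0,"travel":[0,0,0],"twist":[0,0,0]}]' && $g && s python3 -m crank '[{"gripper":0,"travel":[0,0,1],"twist":[0,0,0]},{"gripper":0,"travel":[0,0,0],"twist":[0,0,0]}]' && $g && s python3 -m crank '[{"gripper":0,"travel":[0,0,1],"twist":[0,0,0]},{"gripper":0,"travel":[0,0,0],"twist":[0,0,0]}]' && $g && s python3 -m crank '[{"gripper":0,"travel":[0,0,1],"twist":[0,0,0]},{"gripper":0,"travel":[0,0,0],"twist":[0,0,0]}]' && $g && s python3 -m crank '[{"gripper":0,"travel":[0,0,1],"twist":[0,0,0]},{"gripper":0,"travel":[0,0,0],"twist":[0,0,0]}]' && $g
```

```text
2.8 z=0.1907 [-0.3  0.3  0.1]
3.0 z=0.1885 [-0.4  0.1 -0.5]
3.3 z=0.1861 [-0.5  0.2  0.4]
3.5 z=0.1842 [ 0.2 -0.2  0.9]
3.8 z=0.1833 [-0.4 -0.6  0.9]
4.0 z=0.1822 [-1.1  1.3  0.5]
4.3 z=0.1812 [-1.9 -0.8  0.9]
4.5 z=0.1802 [-0.2 -0.5  0.5]
```

```bash
g="python3 guard.py 5"
s(){ "$@" >/dev/null; }
s python3 -m crank '[{"gripper":0,"travel":[0,0,1],"twist":[0,0,0]},{"gripper":0,"travel":[0,0,0],"twist":[0,0,0]}]' && $g && s python3 -m crank '[{"gripper":0,"travel":[0,0,1],"twist":[0,0,0]},{"gripper":0,"travel":[0,0,0],"twist":[0,0,0]}]' && $g && s python3 -m crank '[{"gripper":0,"travel":[0,0,0.5],"twist":[0,0,0]},{"gripper":0,"travel":[0,0,0],"twist":[0,0,0]}]' && $g && s python3 -m crank '[{"gripper":0,"travel":[0,0,0.5],"twist":[0,0,0]},{"gripper":0,"travel":[0,0,0],"twist":[0,0,0]}]' && $g && s python3 -m crank '[{"gripper":0,"travel":[0,0,0.5],"twist":[0,0,0]},{"gripper":0,"travel":[0,0,0],"twist":[0,0,0]}]' && $g && s python3 -m crank '[{"gripper":0,"travel":[0,0,0.5],"twist":[0,0,0]},{"gripper":0,"travel":[0,0,0],"twist":[0,0,0]}]' && $g && s python3 -m crank '[{"gripper":0,"travel":[0,0,0.5],"twist":[0,0,0]},{"gripper":0,"travel":[0,0,0],"twist":[0,0,0]}]' && $g && s python3 -m crank '[{"gripper":0,"travel":[0,0,0.5],"twist":[0,0,0]},{"gripper":0,"travel":[0,0,0],"twist":[0,0,0]}]' && $g && s python3 -m crank '[{"gripper":0,"travel":[0,0,0.5],"twist":[0,0,0]},{"gripper":0,"travel":[0,0,0],"twist":[0,0,0]}]' && $g && s python3 -m crank '[{"gripper":0,"travel":[0,0,0.5],"twist":[0,0,0]},{"gripper":0,"travel":[0,0,0],"twist":[0,0,0]}]' && $g
```

```text
4.8 z=0.1792 [-0.8 -0.6  0.4]
5.0 z=0.1782 [-0.6  0.1  1.2]
5.3 z=0.1778 [-0.8 -0.8  1.4]
5.5 z=0.1773 [-0.4  0.1  1. ]
5.8 z=0.1768 [-1.2  0.1  0.7]
6.0 z=0.1762 [0.4 0.2 1.6]
6.3 z=0.1758 [-0.2 -0.2  1.8]
6.5 z=0.1752 [0.  0.5 1.3]
6.8 z=0.1747 [-0.9  0.6  1.9]
7.0 z=0.1742 [-0.7 -1.   1.1]
```

```bash
g="python3 guard.py 5.5"
s(){ "$@" >/dev/null; }
s python3 -m crank '[{"gripper":0,"travel":[0,0,0.5],"twist":[0,0,0]},{"gripper":0,"travel":[0,0,0],"twist":[0,0,0]}]' && $g && s python3 -m crank '[{"gripper":0,"travel":[0,0,0.5],"twist":[0,0,0]},{"gripper":0,"travel":[0,0,0],"twist":[0,0,0]}]' && $g && s python3 -m crank '[{"gripper":0,"travel":[0,0,0.5],"twist":[0,0,0]},{"gripper":0,"travel":[0,0,0],"twist":[0,0,0]}]' && $g && s python3 -m crank '[{"gripper":0,"travel":[0,0,0.5],"twist":[0,0,0]},{"gripper":0,"travel":[0,0,0],"twist":[0,0,0]}]' && $g && s python3 -m crank '[{"gripper":0,"travel":[0,0,0.5],"twist":[0,0,0]},{"gripper":0,"travel":[0,0,0],"twist":[0,0,0]}]' && $g && s python3 -m crank '[{"gripper":0,"travel":[0,0,0.5],"twist":[0,0,0]},{"gripper":0,"travel":[0,0,0],"twist":[0,0,0]}]' && $g && s python3 -m crank '[{"gripper":0,"travel":[0,0,0.5],"twist":[0,0,0]},{"gripper":0,"travel":[0,0,0],"twist":[0,0,0]}]' && $g && s python3 -m crank '[{"gripper":0,"travel":[0,0,0.5],"twist":[0,0,0]},{"gripper":0,"travel":[0,0,0],"twist":[0,0,0]}]' && $g && s python3 -m crank '[{"gripper":0,"travel":[0,0,0.5],"twist":[0,0,0]},{"gripper":0,"travel":[0,0,0],"twist":[0,0,0]}]' && $g && s python3 -m crank '[{"gripper":0,"travel":[0,0,0.5],"twist":[0,0,0]},{"gripper":0,"travel":[0,0,0],"twist":[0,0,0]}]' && $g
```

```text
7.3 z=0.1737 [-0.9 -0.9  2.1]
7.5 z=0.1733 [-1.2  0.3  1.4]
7.8 z=0.1728 [-0.1  0.2  1.2]
8.0 z=0.1723 [-0.5 -0.5  1.7]
8.3 z=0.1718 [-1.  -0.6  1.2]
8.5 z=0.1714 [-1.4 -0.5  3.2]
8.8 z=0.1709 [ 0.1 -0.1  3.1]
9.0 z=0.1703 [-1.2 -0.3  2.5]
9.3 z=0.1698 [-0.8 -0.1  3.1]
9.5 z=0.1693 [-0.2  0.2  2.7]
```

```bash
g="python3 guard.py 5.2"
s(){ "$@" >/dev/null; }
s python3 -m crank '[{"gripper":0,"travel":[0,0,0.5],"twist":[0,0,0]},{"gripper":0,"travel":[0,0,0],"twist":[0,0,0]}]' && $g && s python3 -m crank '[{"gripper":0,"travel":[0,0,0.5],"twist":[0,0,0]},{"gripper":0,"travel":[0,0,0],"twist":[0,0,0]}]' && $g && s python3 -m crank '[{"gripper":0,"travel":[0,0,0.5],"twist":[0,0,0]},{"gripper":0,"travel":[0,0,0],"twist":[0,0,0]}]' && $g && s python3 -m crank '[{"gripper":0,"travel":[0,0,0.5],"twist":[0,0,0]},{"gripper":0,"travel":[0,0,0],"twist":[0,0,0]}]' && $g && s python3 -m crank '[{"gripper":0,"travel":[0,0,0.5],"twist":[0,0,0]},{"gripper":0,"travel":[0,0,0],"twist":[0,0,0]}]' && $g && s python3 -m crank '[{"gripper":0,"travel":[0,0,0.5],"twist":[0,0,0]},{"gripper":0,"travel":[0,0,0],"twist":[0,0,0]}]' && $g && s python3 -m crank '[{"gripper":0,"travel":[0,0,0.5],"twist":[0,0,0]},{"gripper":0,"travel":[0,0,0],"twist":[0,0,0]}]' && $g && s python3 -m crank '[{"gripper":0,"travel":[0,0,0.5],"twist":[0,0,0]},{"gripper":0,"travel":[0,0,0],"twist":[0,0,0]}]' && $g
```

```text
9.8 z=0.1688 [-0.  -0.1  2.6]
10.0 z=0.1683 [ 0.3 -0.4  4.4]
10.3 z=0.1678 [-0.9 -0.3  3.6]
10.5 z=0.1673 [ 0.  -1.   3.6]
10.8 z=0.1667 [-0.3 -1.5  4. ]
11.0 z=0.1663 [-0.1 -0.5  4.4]
11.3 z=0.1658 [0.4 0.3 4. ]
11.5 z=0.1653 [-0.2 -0.5  4.3]
```

```bash
g="python3 guard.py 6"
s(){ "$@" >/dev/null; }
s python3 -m crank '[{"gripper":0,"travel":[0,0,0.5],"twist":[0,0,0]},{"gripper":0,"travel":[0,0,0],"twist":[0,0,0]}]' && $g && s python3 -m crank '[{"gripper":0,"travel":[0,0,0.5],"twist":[0,0,0]},{"gripper":0,"travel":[0,0,0],"twist":[0,0,0]}]' && $g && s python3 -m crank '[{"gripper":0,"travel":[0,0,0.5],"twist":[0,0,0]},{"gripper":0,"travel":[0,0,0],"twist":[0,0,0]}]' && $g && s python3 -m crank '[{"gripper":0,"travel":[0,0,0.5],"twist":[0,0,0]},{"gripper":0,"travel":[0,0,0],"twist":[0,0,0]}]' && $g && s python3 -m crank '[{"gripper":0,"travel":[0,0,0.5],"twist":[0,0,0]},{"gripper":0,"travel":[0,0,0],"twist":[0,0,0]}]' && $g && s python3 -m crank '[{"gripper":0,"travel":[0,0,0.5],"twist":[0,0,0]},{"gripper":0,"travel":[0,0,0],"twist":[0,0,0]}]' && $g
```

```text
11.8 z=0.1650 [ 0.2 -0.3  6.2]
```

```bash
python3 -m crank '[{"gripper":0,"travel":[0,0,0],"twist":[0,0,0]}]' >/dev/null; python3 guard.py 9; python3 -m crank '[{"gripper":0,"travel":[0,0,0.3],"twist":[0,0,0]},{"gripper":0,"travel":[0,0,0],"twist":[0,0,0]}]' >/dev/null; python3 guard.py 9
```

```text
11.9 z=0.1650 [0.6 0.1 5.6]
12.2 z=0.1649 [ 0.4 -0.6  6.1]
```

Force rises steeply at z≈0.165, so the bar is touching the guard. I'll back off about 1 mm and push in gently.

```bash
python3 -m crank '[{"gripper":0,"travel":[0,0,-0.6],"twist":[0,0,0]},{"gripper":0,"travel":[0,0,-0.5],"twist":[0,0,0]},{"gripper":0,"travel":[0,0,0],"twist":[0,0,0]}]' >/dev/null; python3 guard.py 9
python3 -m crank '[{"gripper":0,"travel":[1,0.2,0],"twist":[0,0,0]},{"gripper":0,"travel":[1,0.2,0],"twist":[0,0,0]},{"gripper":0,"travel":[1,0.2,0],"twist":[0,0,0]},{"gripper":0,"travel":[1,0.2,0],"twist":[0,0,0]}]' >/dev/null; python3 guard.py 7 && python3 -m crank '[{"gripper":0,"travel":[1,0.2,0],"twist":[0,0,0]},{"gripper":0,"travel":[1,0.2,0],"twist":[0,0,0]},{"gripper":0,"travel":[1,0.2,0],"twist":[0,0,0]},{"gripper":0,"travel":[1,0.2,0],"twist":[0,0,0]}]' >/dev/null; python3 guard.py 7
python3 -c "
from workcell import bot;import cv2
cv2.imwrite('pics/t1.png',cv2.resize(bot.camera('top')[130:230,240:420,::-1],None,fx=4.4,fy=4.4))"
```

```text
12.5 z=0.1655 [ 0.6 -0.4  2.9]
13.0 z=0.1656 [-0.9 -1.3  4. ]
13.5 z=0.1656 [-0.8 -1.3  3.1]
```

View pics/t1.png

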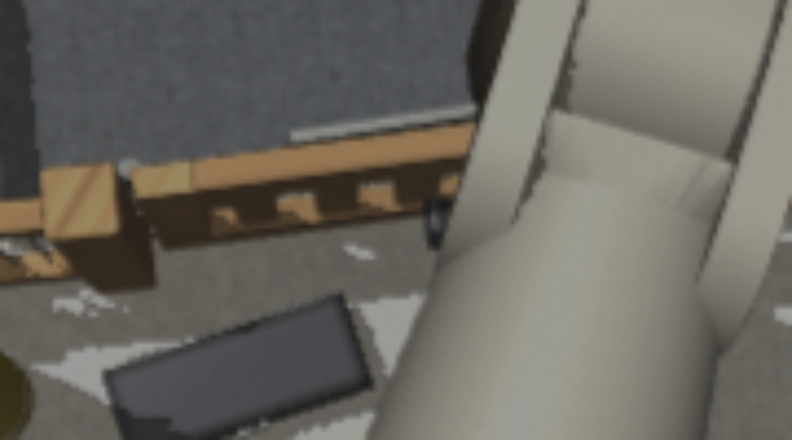

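The top view's leaf edge now runs from zoom (190,160) to (475,125). That is about 0.04 rad steeper than before, so the gate is following. I'll continue.

```bash
python3 -m crank '[{"gripper":0,"travel":[1.5,0.3,0],"twist":[0,0,0]},{"gripper":0,"travel":[1.5,0.3,0],"twist":[0,0,0]},{"gripper":0,"travel":[1.5,0.3,0],"twist":[0,0,0]},{"gripper":0,"travel":[1.5,0.3,0],"twist":[0,0,0]}]' >/dev/null; python3 guard.py 7 && python3 -m crank '[{"gripper":0,"travel":[2,0.2,0],"twist":[0,0,0]},{"gripper":0,"travel":[2,0.2,0],"twist":[0,0,0]},{"gripper":0,"travel":[2,0.2,0],"twist":[0,0,0]},{"gripper":0,"travel":[2,0.2,0],"twist":[0,0,0]},{"gripper":0,"travel":[2,0.2,0],"twist":[0,0,0]},{"gripper":0,"travel":[2,0.2,0],"twist":[0,0,0]},{"gripper":0,"travel":[2,0.2,0],"twist":[0,0,0]},{"gripper":0,"travel":[2,0.2,0],"twist":[0,0,0]}]' >/dev/null; python3 guard.py 7 && python3 -m crank '[{"gripper":0,"travel":[3,0.2,0],"twist":[0,0,0]},{"gripper":0,"travel":[3,0.2,0],"twist":[0,0,0]},{"gripper":0,"travel":[3,0.1,0],"twist":[0,0,0]},{"gripper":0,"travel":[3,0,0],"twist":[0,0,0]},{"gripper":0,"travel":[3,0,0],"twist":[0,0,0]},{"gripper":0,"travel":[3,0,0],"twist":[0,0,0]},{"gripper":0,"travel":[3,0,0],"twist":[0,0,0]},{"gripper":0,"travel":[2,0,0],"twist":[0,0,0]},{"gripper":0,"travel":[0,0,0],"twist":[0,0,0]}]' >/dev/null; python3 guard.py 7
python3 -c "
from workcell import bot;import cv2
cv2.imwrite('pics/t2.png',cv2.resize(bot.camera('top')[110:230,240:420,::-1],None,fx=4.4,fy=4.4))"
```

```text
14.1 z=0.1656 [-0.1 -0.4  3.2]
15.1 z=0.1656 [-0.9 -0.7  3.1]
16.2 z=0.1656 [ 0.6 -0.7  3.9]
```

View pics/t2.png

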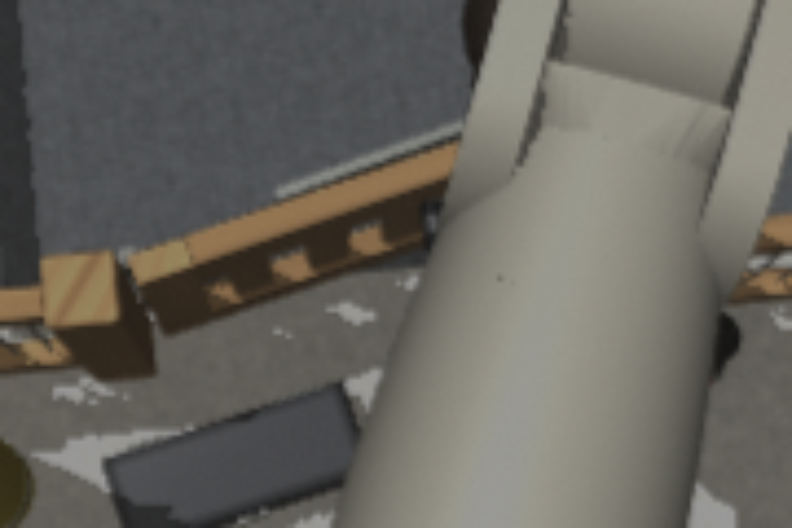

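The back edge now slopes from zoom (190,240) to (460,143), so the gate is at about 0.26 rad. It is past the catch with the lever still down. Next I'll lift off and shift to the rail.

```bash
python3 -m crank '[{"gripper":0,"travel":[0,0,10],"twist":[0,0,0]},{"gripper":0,"travel":[-1,0,20],"twist":[0,0,0]},{"gripper":0,"travel":[0,0,0],"twist":[0,0,0]}]' >/dev/null 2>&1 & 
kill %1 2>/dev/null; wait; python3 guard.py 9
```

```text
16.2 z=0.1656 [ 1.3 -1.2  3.9]
```

That row had the wrong sign: tool +z points down. It was killed before it ran, and the clock and z are unchanged. Now lifting with -z.

```bash
python3 -m crank '[{"gripper":0,"travel":[0,0,-5],"twist":[0,0,0]},{"gripper":0,"travel":[0,0,-15],"twist":[0,0,0]},{"gripper":0,"travel":[0,0,-30],"twist":[0,0,0]},{"gripper":0,"travel":[0,0,0],"twist":[0,0,0]}]'
python3 - <<'E'
from h import *
o=bot.get_obs();a=np.radians(7.62);X=np.array([np.cos(a),np.sin(a)]);Y=np.array([-X[1],X[0]])
D=o["ee_pos"][:2]-[.480,.093];p=np.array([D@X,D@Y])*1000;print("run frame",p)
for th,st in((.25,-45),(.25,-24),(.5,-24),(.75,-24),(1,-24),(1.25,-24),(1.47,-24)):
    c,s=np.cos(th),np.sin(th);q=np.array([c*st+s*150,s*st-c*150]);print(th,q,"tool step",(q-p)*[1,-1]);p=q
E
```

```text
time: 16.75
ee_pos: [0.511, -0.124, 0.2183]
tcp_rot: [179.9, -0.2, 7.6]
wrist_force: [0.3, 0.1, -0.2]
opening: 0.0
grasp_force: 0.0
run frame [   1.96984959 -219.2292879 ]
0.25 [  -6.49046509 -156.47004142] tool step [ -8.46031468 -62.75924647]
0.25 [  13.85669577 -151.27455828] tool step [20.34716086 -5.19548314]
0.5 [  50.85184931 -143.14359721] tool step [36.99515354 -8.13096107]
0.75 [  84.68528115 -126.11266057] tool step [ 33.83343185 -17.03093664]
1 [ 113.25339238 -101.24064952] tool step [ 28.56811123 -24.87201106]
1.25 [134.77995621 -70.07398522] tool step [ 21.52656383 -31.16666429]
1.47 [146.82363487 -38.9720444 ] tool step [ 12.04367866 -31.10194082]
```

```bash
python3 -m crank '[{"gripper":0,"travel":[-6,-21,0],"twist":[0,0,0]},{"gripper":0,"travel":[-6,-21,0],"twist":[0,0,0]},{"gripper":0,"travel":[0,-21,0],"twist":[0,0,0]},{"gripper":0,"travel":[0,0,0],"twist":[0,0,0]},{"gripper":0,"travel":[0,0,15],"twist":[0,0,0]},{"gripper":0,"travel":[0,0,15],"twist":[0,0,0]},{"gripper":0,"travel":[0,0,16],"twist":[0,0,0]},{"gripper":0,"travel":[0,0,0],"twist":[0,0,0]}]' >/dev/null; python3 guard.py 4 && python3 -m crank '[{"gripper":0,"travel":[4,-1,0],"twist":[0,0,0]},{"gripper":0,"travel":[4,-1,0],"twist":[0,0,0]},{"gripper":0,"travel":[4,-1,0],"twist":[0,0,0]},{"gripper":0,"travel":[4,-1,0],"twist":[0,0,0]},{"gripper":0,"travel":[4,-1,0],"twist":[0,0,0]},{"gripper":0,"travel":[4,0,0],"twist":[0,0,0]}]'>/dev/null; python3 guard.py 4 && python3 -m crank '[{"gripper":0,"travel":[6,-1.3,0],"twist":[0,0,0]},{"gripper":0,"travel":[6,-1.3,0],"twist":[0,0,0]},{"gripper":0,"travel":[6,-1.3,0],"twist":[0,0,0]},{"gripper":0,"travel":[6,-1.3,0],"twist":[0,0,0]},{"gripper":0,"travel":[6,-1.3,0],"twist":[0,0,0]},{"gripper":0,"travel":[6,-1.3,0],"twist":[0,0,0]}]'; python3 guard.py 4
python3 -c "
from workcell import bot;import cv2
cv2.imwrite('pics/s2.png',cv2.resize(bot.camera('side')[100:290,150:400,::-1],None,fx=3,fy=3))"
```

```text
17.8 z=0.1676 [ 0.4 -0.5  0.4]
18.5 z=0.1696 [0.  0.3 0.5]
time: 19.25
ee_pos: [0.5483, -0.0423, 0.1696]
tcp_rot: [-180.0, 0.0, 7.6]
wrist_force: [-1.3, -0.8, -0.2]
opening: 0.0003
grasp_force: 0.5
19.2 z=0.1696 [-1.3 -0.8 -0.2]
```

View pics/s2.png

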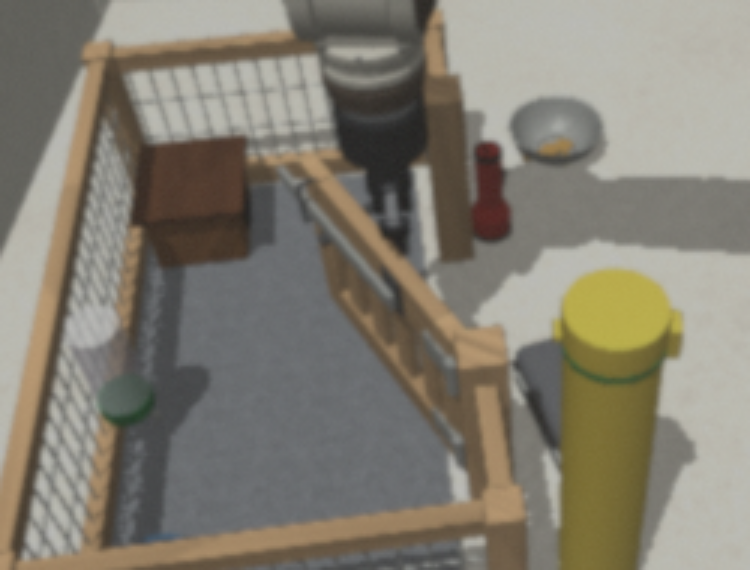

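The side crop shows the gate about half open, with the fingers on its front rail at zoom (395,230). The torch, bowl, case and tube haven't moved. I'll go on along the arc.

```bash
python3 -m crank '[{"gripper":0,"travel":[5.6,-2.4,0],"twist":[0,0,0]},{"gripper":0,"travel":[5.6,-2.6,0],"twist":[0,0,0]},{"gripper":0,"travel":[5.6,-2.8,0],"twist":[0,0,0]},{"gripper":0,"travel":[5.6,-2.8,0],"twist":[0,0,0]},{"gripper":0,"travel":[5.6,-3.1,0],"twist":[0,0,0]},{"gripper":0,"travel":[5.6,-3.3,0],"twist":[0,0,0]}]' >/dev/null; python3 guard.py 4 && python3 -m crank '[{"gripper":0,"travel":[5.1,-3.7,0],"twist":[0,0,0]},{"gripper":0,"travel":[5,-4,0],"twist":[0,0,0]},{"gripper":0,"travel":[4.8,-4.1,0],"twist":[0,0,0]},{"gripper":0,"travel":[4.7,-4.2,0],"twist":[0,0,0]},{"gripper":0,"travel":[4.6,-4.3,0],"twist":[0,0,0]},{"gripper":0,"travel":[4.4,-4.6,0],"twist":[0,0,0]}]' >/dev/null; python3 guard.py 4 && python3 -m crank '[{"gripper":0,"travel":[4,-4.9,0],"twist":[0,0,0]},{"gripper":0,"travel":[3.8,-5.1,0],"twist":[0,0,0]},{"gripper":0,"travel":[3.6,-5.2,0],"twist":[0,0,0]},{"gripper":0,"travel":[3.5,-5.2,0],"twist":[0,0,0]},{"gripper":0,"travel":[3.4,-5.3,0],"twist":[0,0,0]},{"gripper":0,"travel":[3.2,-5.5,0],"twist":[0,0,0]}]' >/dev/null; python3 guard.py 4 && python3 -m crank '[{"gripper":0,"travel":[2.5,-5,0],"twist":[0,0,0]},{"gripper":0,"travel":[2.2,-5,0],"twist":[0,0,0]},{"gripper":0,"travel":[2,-5,0],"twist":[0,0,0]},{"gripper":0,"travel":[1.9,-5,0],"twist":[0,0,0]},{"gripper":0,"travel":[1.6,-5,0],"twist":[0,0,0]},{"gripper":0,"travel":[1.4,-4,0],"twist":[0,0,0]},{"gripper":0,"travel":[0.3,-2,0],"twist":[0,0,0]},{"gripper":0,"travel":[0,0,0],"twist":[0,0,0]}]' ; python3 guard.py 4
python3 -c "
from workcell import bot;import cv2
cv2.imwrite('pics/s3.png',cv2.resize(bot.camera('side')[100:290,150:400,::-1],None,fx=3,fy=3))"
```

```text
20.1 z=0.1696 [-1.4 -0.6  0.2]
20.8 z=0.1696 [-2.1 -0.9 -0.6]
21.6 z=0.1696 [-1.1 -0.5 -0.2]
time: 22.55
ee_pos: [0.6289, 0.0736, 0.1696]
tcp_rot: [-180.0, -0.0, 7.6]
wrist_force: [-0.4, 0.6, -0.5]
opening: 0.0001
grasp_force: 0.0
22.6 z=0.1696 [-0.4  0.6 -0.5]
```

View pics/s3.png

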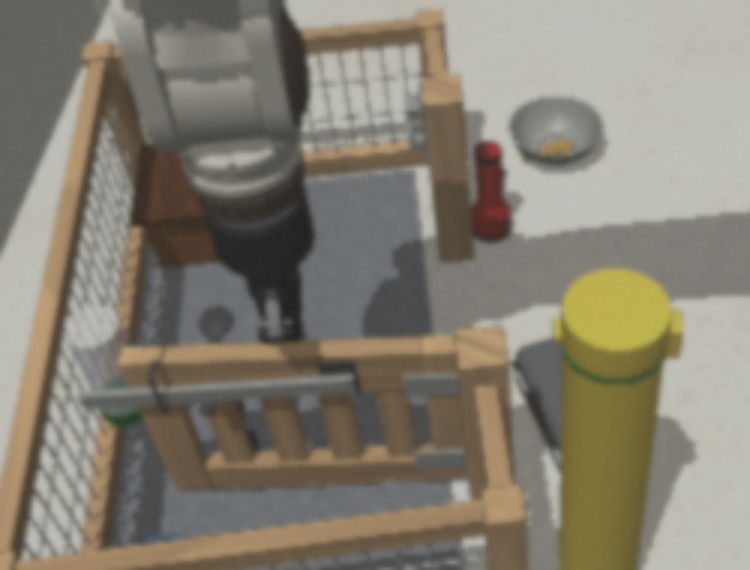

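The gate stands nearly square, with its top rail running from zoom (125,352) to (460,340). I'll back off along tool +y, then lift.

```bash
python3 -m crank '[{"gripper":0,"travel":[0,3,0],"twist":[0,0,0]},{"gripper":0,"travel":[-2,8,0],"twist":[0,0,0]},{"gripper":0,"travel":[-3,12,0],"twist":[0,0,0]},{"gripper":0,"travel":[-3,12,0],"twist":[0,0,0]},{"gripper":0,"travel":[0,0,-25],"twist":[0,0,0]},{"gripper":0,"travel":[0,0,-35],"twist":[0,0,0]},{"gripper":0,"travel":[0,0,-35],"twist":[0,0,0]},{"gripper":0,"travel":[0,30,0],"twist":[0,0,0]},{"gripper":0,"travel":[0,30,0],"twist":[0,0,0]},{"gripper":0,"travel":[0,0,0],"twist":[0,0,0]},{"gripper":0,"travel":[0,0,0],"twist":[0,0,0]}]'
python3 - <<'E'
from h import *
import cv2
im=bot.camera('side')[:,:,::-1]
cv2.imwrite('pics/s4.png',cv2.resize(im[100:290,150:400],None,fx=3,fy=3))
Z=lambda x,y:(150+(x+.5)/3-.5,100+(y+.5)/3-.5)
a=ray("side",*Z(125,352),.202);b=ray("side",*Z(455,340),.202);d=a-b;print(a,b,"gate angle",np.arctan2(d[1],d[0])+np.pi/2-np.radians(7.6))
E
```

```text
time: 23.98
ee_pos: [0.6334, -0.0221, 0.2646]
tcp_rot: [-180.0, 0.0, 7.6]
wrist_force: [-0.0, -0.5, -0.1]
opening: 0.0
grasp_force: 0.0
[0.7556 0.0998 0.202 ] [0.4891 0.0942 0.202 ] gate angle 1.4591613448753342
```

View pics/s4.png

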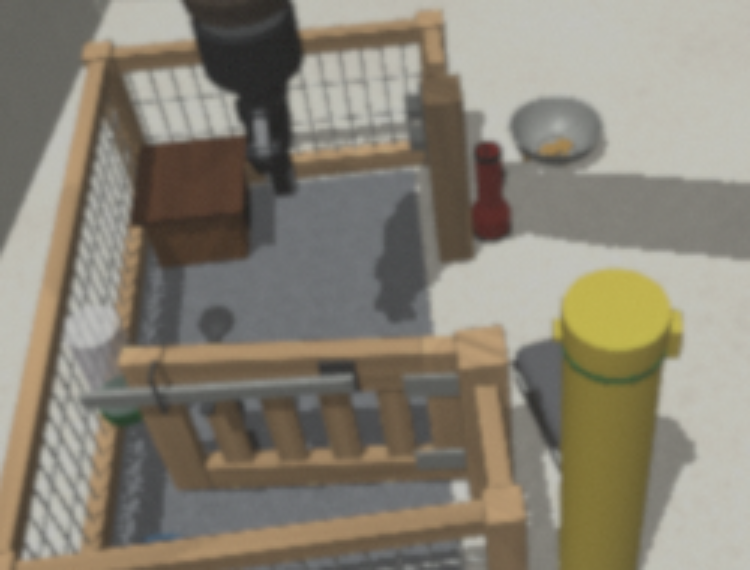

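The gate stands at about 1.46 rad, the robot is clear of everything, and the other objects haven't moved. I'm handing in.

```bash
python3 -c "
from workcell import bot;print(bot.job_done())"
```

```text
the job is handed in; nothing more can be done
None
```

The job is handed in (no verdict came back): the gate stands open at about 1.46 rad, the lever is let go, and in the last picture the arm is clear and the tube, bowl, case and torch look unmoved.

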